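Check a colour standard: white face, then orange face

TASK

Take the colour standard with the yellow grip post and stand it on the reader's grey stage with its white face up against the aluminium reading bar, centred on the window, and let it stay there for a second for the first reading. Then turn it a quarter turn and set it down in the same place with its orange face up against the bar, for the second reading, and let go. Leave the standard with the blue grip where it is.

Things in the scene. Friction and masses are not known exactly. Their poses are not given: they have to be found in the camera images.
- standard_center (a point): The standard to check: black block 50 x 50 x 56 mm high, with a yellow square grip post 24 x 24 x 44 mm high on top; loose, about 0.3 kg. Side tiles, repeated as strips on the top edges: white on +x, orange +y, grey -x, purple -y. Point: on the middle axis, 50 mm above the underside; z up. The post spans 6 to 50 mm above it; faces are 25 mm from the axis.
- other_center (a point): The standard to leave alone: black block 50 x 50 x 56 mm high, with a blue square grip post 24 x 24 x 44 mm high on top; loose, about 0.3 kg. Side tiles, repeated as strips on the top edges: white on +x, orange +y, grey -x, purple -y. Point: on the middle axis, 50 mm above the underside; z up. The post spans 6 to 50 mm above it; faces are 25 mm from the axis.
- window (a point): Centre of the reader's dark window (34 mm wide, cyan mark above), on the aluminium bar's upright face, 33 mm above the table. x points level into the bar, y along it, z up. Grey stage on the -x side: 110 mm deep, 150 mm along y, its top 25 mm below the point. Bar 150 mm long, top 11 mm above the point; white housing behind it 130 x 160 mm, top 17 mm above. Fixed.

How it is judged (in metres and radians):
On the way, in this order (a step that is already met when the one before it is completed fails the run):
1. the standard stands on the stage with its white face at the bar, before the window, for half a second (x of window in the frame of standard_center between 0.015 and 0.036 m and y of window in the frame of standard_center between -0.018 and 0.018 m and z of standard_center in the frame of window between 0.019 and 0.031 m and angle between standard_center's own z axis and vertical below 0.1 rad and angle between the x axis of standard_center and the x axis of window, either way round below 0.2 rad), for 0.5 s.
2. it stands there with its orange face at the bar (y of window in the frame of standard_center between 0.015 and 0.036 m and x of window in the frame of standard_center between -0.018 and 0.018 m and z of standard_center in the frame of window between 0.019 and 0.031 m and angle between standard_center's own z axis and vertical below 0.1 rad and angle between the y axis of standard_center and the x axis of window, either way round below 0.2 rad), for 0.2 s.
At the end, for the whole second after the job is handed in: The yellow-gripped standard stands upright on the stage (underside within 6 mm of its top) with its orange face at the bar (gap under 11 mm), square to it within 11 degrees and centred on the window within 18 mm (all of step 2); the robot touches nothing.
It fails at once if the blue-gripped standard is moved more than 30 mm or tipped (distance of other_center from where it was at the start of the episode above 0.03 m or angle between other_center's own z axis and vertical above 0.4 rad).
It also fails if it takes over 48 s, if anything falls off the work surface, if the arm or the gripper's body presses on something with over 40 N, if the wrist force passes 120 N, or if a joint passes its speed limit or range.

ROBOT

A 6-joint arm with a two-finger parallel gripper is mounted at the origin on the work surface. World frame = base frame: x ahead of the robot, y to its left, z up, the work surface at z = 0. Lengths are in mm, angles in rad, forces in N, time in s.
With the tool pointing down it reaches from about 300 to 775 mm from the base axis. Payload 14.6 kg.
Tool frame: the origin (TCP) lies between the finger pads; the fingertips stand 19 mm ahead of it and the grasp point (between the pads) is the TCP (manip.tcp_to_tips is the distance from the TCP to the fingertips, in mm); x points along the fingers, z is the direction in which the jaws open and shut, and the axes are right-handed (so a half turn about x gives the same grasp; the last joint's range is limited). The gripper opens to 94 mm and grips with 3 to 60 N. Pads are 16 mm wide; open, the fingers measure 119 mm over their backs; the gripper's body (75 mm by 177 mm) begins 78 mm behind the grasp point.
Start: joints at [1.182, 0.3, 1.521, -0, 1.321, -0.067], TCP at [173.948, 521.758, 224.446] pointing down, gripper open.
Joint ranges: [-3.03, 3.03], [-0.79, 2.21], [0.23, 2.52], [-1.04, 4.18], [0, 3.07], [-2.55, 2.55]. Speed limits (rad/s): [2.22, 2.22, 2.57, 3.14, 3.14, 3.14].

INTERFACE

Orientations are given as [roll, pitch, yaw] about the fixed x, y, z axes, in that order (R = Rz(yaw) Ry(pitch) Rx(roll)).
In Python, from cell import manip gives the robot as it stands.
- The arm moves only by the tool jog_arm, never from a script. Its argument "moves" is a list that holds one entry, the list of rows, each a list of 6 numbers: the shift along the world's x, y, z in mm, then the turn, a rotation vector about the world's x, y, z in degrees. In form: [[[dx, dy, dz, wx, wy, wz], ...]]. A call has 1 to 5 rows; each row shifts and turns the pose as measured when the row begins; what a row does not reach is not made up. A row lasts 1/10 s, in which the tool goes at most 50 mm and 8.59 degrees, less where a joint would pass 70% of its speed; a pose out of reach is approached as far as the arm can. A call is refused whole if a number of a shift passes 50 or a number of a turn 8.59, either way. A call with a gripper value outside its range is refused whole. "gripper" is the opening, from -1 (shut) to 1 (fully open), set as the call begins (left out, the last holds). The fingers move at their own pace and stop on an object; "squeeze" is the grip in N (left out, the last holds). Time passes only in rows, so rows that do not move let the fingers close. It gives the time, the measured TCP pose, the force and the opening at its end, in the units of the state.
- manip.read_state(): the state, without advancing time (a new reading comes with each control period).
- manip.camera(name): name is "side" or "top" or "wrist"; returns (picture, depth): 384x512x3 uint8, blue, green, red; 384x512 float32, mm along the optical axis (not along the pixel's ray), 0 where there is no reading.
- manip.camera_params(name): a dict with "fx", "fy", "cx", "cy" (pixels), "rvec" (rotation vector, rad) and "tvec" (3), from world to camera coordinates, as OpenCV has them. Camera axes: x right, y down, z forward; pixel columns grow to the right and rows downward; lengths in mm; the calibration is good to about 2 mm. A picture is of the moment at which its call begins: read the wrist's pose just before it. camera_params takes no time and is no camera call; for the wrist camera it gives the pose at the moment of the call.
- manip.sign_off(): hands the job in, once; it reports no verdict.
The state is a dict: "clock": time; "joints": joint angles; "qd": joint speeds; "effort": joint torques, N m; "eef_pos": TCP position; "eef_rot": TCP orientation; "wrist_force": force on the tool from outside, world axes, zero at the start; "moment": the same for the moment, N m; "finger_gap": finger opening in mm.
Only numpy, scipy, OpenCV 4.12 (cv2) and the standard library are available. Lean on these libraries where they do the work, as an engineer would, in place of code of your own. Each camera call takes 0.05 s, during which the arm holds its last target. There are 200 camera calls.

## Working session

There is one attempt and no reset: what is moved stays moved. The work goes in short steps, Python scripts to look and compute and a tool call to move; the robot and the scene stay as the last step left them, time stands still between calls to the robot, and variables do not carry over. Pictures are saved under pics/ and viewed, about 8 in all and at most 12, crops included, and the job is handed in when it is done.

Besides the shell and the picture viewer there is one more tool, called after ">>>" as name(argument=value, ...) on one line, values as JSON. jog_arm: Moves the arm, as the interface text tells. Its arguments: {"type":"object","properties":{"moves":{"type":"array","items":{"type":"array","items":{"type":"array","items":{"type":"number"}}}},"gripper":{"type":"number"},"squeeze":{"type":"number"}},"required":["moves"]}

```bash
mkdir -p pics; ls; cat > h.py <<'E'
import numpy as np, cv2
from cell import manip
def P(n):
    p=manip.camera_params(n); R=cv2.Rodrigues(np.array(p['rvec'],float))[0]
    return p,R,np.array(p['tvec'],float).ravel()
def unproj(n,u,v,d,pp=None):
    p,R,t=pp or P(n)
    c=np.array([(u-p['cx'])/p['fx']*d,(v-p['cy'])/p['fy']*d,d]); return R.T@(c-t)
def onplane(n,u,v,z,pp=None):
    p,R,t=pp or P(n)
    o=-R.T@t; r=R.T@np.array([(u-p['cx'])/p['fx'],(v-p['cy'])/p['fy'],1]); return o+r*(z-o[2])/r[2]
E
python3 - <<'E'
from h import *
print(manip.read_state())
for n in('top','side'):
    im,d=manip.camera(n); cv2.imwrite(f'pics/{n}0.png',im); np.save(f'pics/{n}0.npy',d)
    p,R,t=P(n); print(n,p['fx'],-R.T@t,R[2])
a=cv2.imread('pics/top0.png');b=cv2.imread('pics/side0.png')
cv2.imwrite('pics/both.png',cv2.resize(np.vstack([a,b]),None,fx=.78,fy=.78))
E
```

```text
pics
{'clock': 0.0, 'joints': array([ 1.18239249e+00,  3.00449642e-01,  1.52158789e+00, -1.73709430e-05,
        1.32068983e+00, -6.65950238e-02]), 'qd': array([-2.63018089e-04,  5.16387796e-04,  9.38293361e-05,  2.13342663e-04,
        3.08521435e-04,  5.56922746e-04]), 'effort': array([ 2.68985445e-03, -5.31819463e+01, -3.52738595e+01,  7.09132128e-02,
        2.44388322e-02, -9.86369037e-05]), 'eef_pos': array([173.86814175, 521.5400715 , 223.8952057 ]), 'eef_rot': array([ 3.08982468,  1.5696615 , -1.94436881]), 'wrist_force': array([ 1.04940898, -0.57901628, -0.11590973]), 'moment': array([ 0.01281985, -0.02313967, -0.00729563]), 'finger_gap': 94.04581551167139}
top 401.5513946342049 [408.20542832   3.6412824  984.73343777] [ 0.13500636  0.00486994 -0.99083276]
side 429.6801485772808 [ 116.77622417 -710.78114546  549.59498048] [ 0.41923225  0.75867691 -0.49865185]
```

View pics/top0.png

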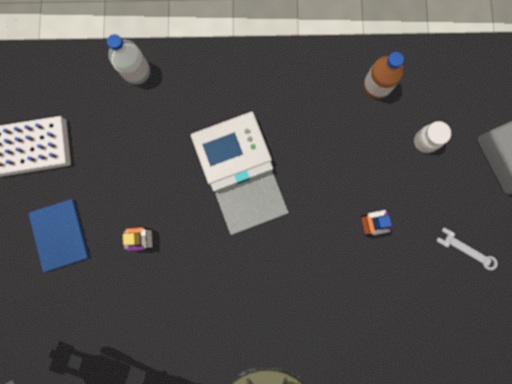

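View pics/side0.png

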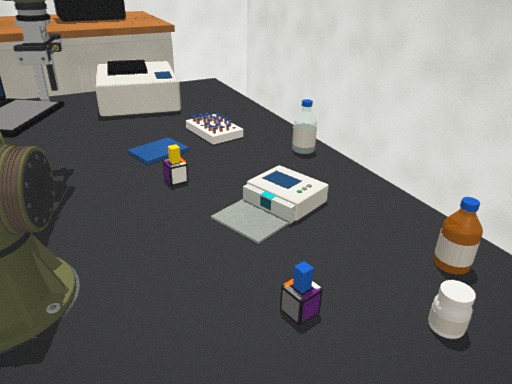

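Top view: reader at (235,155) with its stage at (251,203) on the robot side, yellow standard at (138,239), blue at (377,222). The side view shows the same things at (175,168) yellow, (270,195) reader and (301,295) blue. I need enlarged crops for exact pixels.

```bash
python3 - <<'E'
from h import *
a=cv2.imread('pics/top0.png');b=cv2.imread('pics/side0.png')
f=lambda im,x,y,w,h,s:cv2.resize(im[y:y+h,x:x+w],None,fx=s,fy=s,interpolation=cv2.INTER_CUBIC)
A=f(a,115,220,45,40,8); B=f(a,185,105,110,135,4)[:,:440]; C=f(b,155,135,40,55,8)
o=np.zeros((600,800,3),np.uint8)
o[:320,:360]=A; o[:540,360:800]=B
D=f(b,155,140,40,50,5); o[330:580,:200]=D
cv2.imwrite('pics/crop0.png',o)
d=np.load('pics/top0.npy')
pts={'yel':(129,238),'post':(129,240),'stage':(251,205),'bar':(241,177)}
for k,(u,v) in pts.items(): print(k,d[v,u],unproj('top',u,v,d[v,u]))
E
```

```text
yel 879.3065 [428.30908599 295.30242607 101.46427659]
post 882.2295 [424.02246467 296.33677134  97.93526775]
stage 984.6026 [506.70907609  29.92779802   4.5721001 ]
bar 949.9344 [569.19641667  51.67916369  48.18221368]
```

View pics/crop0.png

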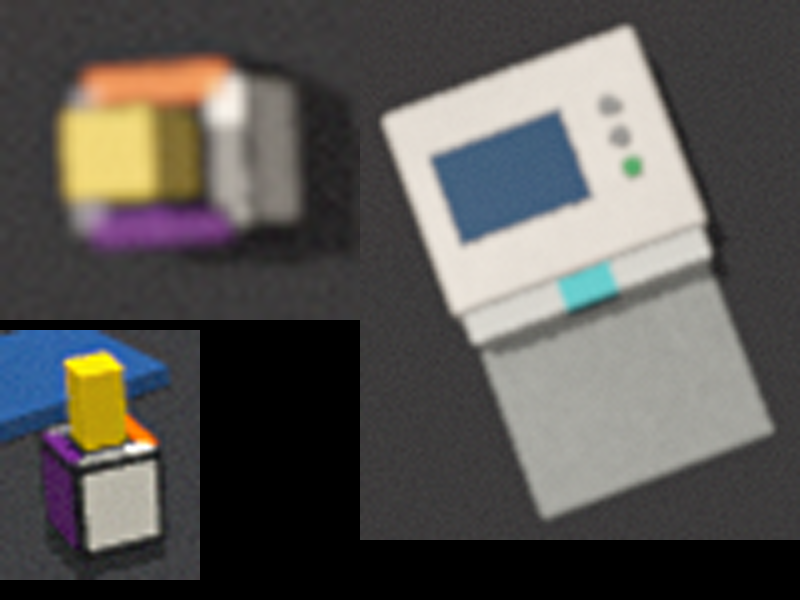

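Crop: the post top is centred at (107,153) in the 8x crop, i.e. top-image pixel (127.9,238.6). White faces image-right (−y) and orange faces up (+x), so the standard's yaw is about −90°. The bar's upper front edge runs from (478,346) to (713,262) in the 4x crop, and the cyan mark is at about (588,287).

```bash
python3 - <<'E'
from h import *
from scipy.spatial.transform import Rotation as Ro
def tri(pt,ps):
    M=[]
    for n,(u,v) in (('top',pt),('side',ps)):
        p,R,t=P(n); K=np.array([[p['fx'],0,p['cx']],[0,p['fy'],p['cy']],[0,0,1]]); M.append(K@np.c_[R,t])
    X=cv2.triangulatePoints(M[0],M[1],np.array(pt,float).reshape(2,1),np.array(ps,float).reshape(2,1)); return (X[:3]/X[3]).ravel()
A=lambda x,y:(115+(x+.5)/8-.5,220+(y+.5)/8-.5)
B=lambda x,y:(185+(x-360+.5)/4-.5,105+(y+.5)/4-.5)
D=lambda x,y:(155+(x+.5)/5-.5,140+(y-330+.5)/5-.5)
print('posttop',tri(A(107,153),D(93,361)))
print('post plane', onplane('top',*A(107,153),100))
for c in [(62,108),(155,105),(158,200),(65,200)]: print(onplane('top',*A(*c),100)[:2])
print('block top edge white',onplane('top',*A(243,75),56)[:2],onplane('top',*A(245,222),56)[:2])
e=[onplane('top',*B(*c),44) for c in [(478,346),(713,262)]]
print('bar edge',e, np.linalg.norm(e[1]-e[0]), 'mid',(e[0]+e[1])/2,'yaw of normal',np.degrees(np.arctan2(*( (e[0]-e[1])[[1,0]])))-90)
print('cyan mid edge',onplane('top',*B(596,306),44))
s=[onplane('top',*B(*c),8) for c in [(545,520),(774,430)]]
print('stage front',s,(s[0]+s[1])/2,np.linalg.norm(s[1]-s[0]),np.degrees(np.arctan2(*((s[0]-s[1])[[1,0]])))-90)
r=manip.read_state()['eef_rot'];print(Ro.from_euler('xyz',r).as_matrix())
p,R,t=P('wrist');print(p['fx'],-R.T@t,R)
E
```

```text
posttop [426.10172167 297.66426866 101.93698184]
post plane [426.87696555 298.07597401 100.        ]
[439.33174839 310.83491979]
[439.78940155 285.26243027]
[413.90576654 283.70725251]
[414.26196936 309.20425807]
block top edge white [449.61937543 274.06277217] [407.58237029 272.45335494]
bar edge [array([536.99254442, 115.75417311,  44.        ]), array([585.36159078, -24.13009662,  44.        ])] 148.01072111825766 mid [561.1770676   45.81203824  44.        ] yaw of normal 19.074312018334254
cyan mid edge [559.89695411  45.74030637  44.        ]
stage front [array([435.07482784,  79.3403288 ,   8.        ]), array([487.60920881, -60.41387306,   8.        ])] [461.34201832   9.46322787   8.        ] 149.30203655550002 20.601519490298855
[[-3.70536500e-04 -9.48661349e-01  3.16293389e-01]
 [-9.97667949e-04  3.16293604e-01  9.48660825e-01]
 [-9.99999434e-01  3.59576848e-05 -1.06364735e-03]]
316.62646021413144 [ 98.59686897 546.89818801 383.78322955] [[ 0.31571371  0.94885303 -0.00166891]
 [ 0.91324681 -0.30338813  0.27191158]
 [ 0.2574978  -0.08737035 -0.96232079]]
```

>>> jog_arm(moves=[[[25,-22,0,0,0,-7.2],[25,-22,0,0,0,-7.2],[25,-22,0,0,0,-7.2],[25,-22,0,0,0,-7.2],[25,-22,0,0,0,-7.2]]])

```text
clock: 0.6
eef_pos: [299.5, 408.8, 222.0]
eef_rot: [3.134, 1.566, -2.544]
wrist_force: [-0.4, 0.4, -0.1]
finger_gap: 94.0
```

>>> jog_arm(moves=[[[25,-22,0,0,0,-7.2],[25,-22,0,0,0,-7.2],[25,-22,0,0,0,-7.2],[25,-22,0,0,0,-7.2],[25,-22,0,0,0,-7.2]]])

```text
clock: 1.1
eef_pos: [428.5, 293.0, 221.0]
eef_rot: [-3.006, 1.564, -3.056]
wrist_force: [0.3, 1.0, -0.1]
finger_gap: 94.1
```

>>> jog_arm(moves=[[[0,0,0,0,0,0],[0,0,0,0,0,0]]])

```text
clock: 1.3
eef_pos: [430.5, 290.4, 220.2]
eef_rot: [-2.891, 1.563, -2.949]
wrist_force: [-0.1, 0.2, -0.7]
finger_gap: 94.0
```

```bash
cat >> h.py <<'E'
from scipy.spatial.transform import Rotation as Ro
def st():
    s=manip.read_state(); M=Ro.from_euler('xyz',s['eef_rot']).as_matrix()
    print('t',s['clock'],'pos',s['eef_pos'].round(1),'jaw',np.degrees(np.arctan2(M[1,2],M[0,2])).round(2),'xdir',M[:,0].round(3),'F',s['wrist_force'].round(1),'gap',round(s['finger_gap'],1),'j',s['joints'].round(2)); return s
def snap(f,n='wrist'):
    pp=P(n); im,d=manip.camera(n); cv2.imwrite(f'pics/{f}.png',im); np.savez(f'pics/{f}.npz',d=d,R=pp[1],t=pp[2],K=[pp[0][k] for k in('fx','fy','cx','cy')])
    return im,d
def load(f):
    z=np.load(f'pics/{f}.npz'); return dict(zip(('fx','fy','cx','cy'),z['K'])),z['R'],z['t']
E
python3 -c "
from h import *
st(); snap('w1')"
```

```text
t 1.3 pos [430.5 290.4 220.2] jaw -3.29 xdir [-0.008 -0.001 -1.   ] F [-0.1  0.2 -0.7] gap 94.0 j [0.52 0.24 1.61 0.   1.3  0.58]
```

View pics/w1.png

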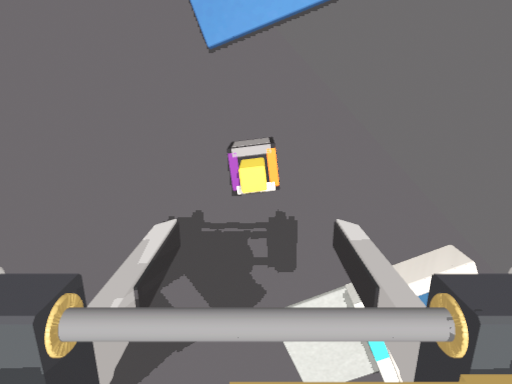

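Wrist view: the standard is at (253,167), with grey at the top, orange right, purple left, and the post at about (253,175).

```bash
python3 - <<'E'
from h import *
im=cv2.imread('pics/w1.png'); cv2.imwrite('pics/w1c.png',cv2.resize(im[130:202,215:291],None,fx=8,fy=8,interpolation=cv2.INTER_CUBIC))
d=np.load('pics/w1.npz')['d']; print(d[165:192:4,244:266:4])
pp=load('w1'); print(-pp[1].T@pp[2])
E
```

```text
[[295.85376 295.19217 290.80273 288.92758 287.25113 290.7468 ]
 [286.31442 287.3398  286.9719  286.1192  286.86728 287.76437]
 [287.4419  286.36716 287.07077 286.35648 286.53345 286.83514]
 [288.0342  288.29547 287.51883 287.79224 288.97842 287.9225 ]
 [289.3474  290.75656 289.2023  289.96896 288.15805 289.59836]
 [291.1167  289.99106 290.7458  290.78336 290.32217 290.7676 ]
 [291.07974 291.81482 292.57877 291.08594 291.45966 292.81168]]
[435.8342265 369.7356478 379.8566778]
```

View pics/w1c.png

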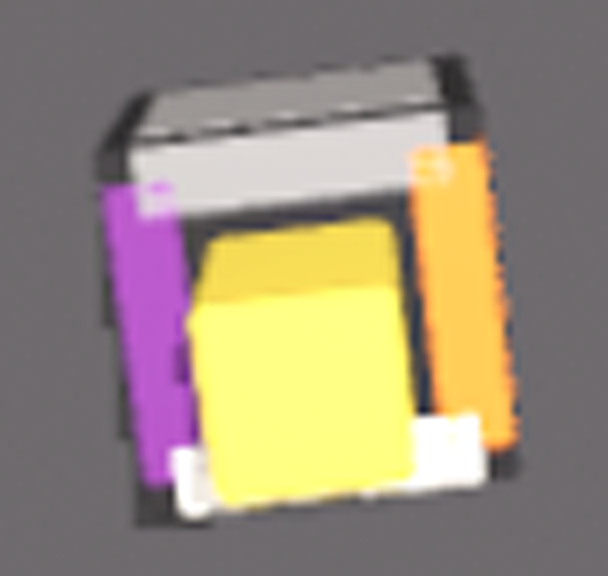

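Crop: the post-top corners are (190,320), (398,286), (413,478) and (225,505). The orange outer edge runs (487,140) to (517,445).

```bash
python3 - <<'E'
from h import *
pp=load('w1'); C=lambda x,y:(215+(x+.5)/8-.5,130+(y+.5)/8-.5)
for z in(98,100,102):
    q=np.array([onplane('w',*C(*c),z,pp)[:2] for c in[(190,320),(398,286),(413,478),(225,505)]]); print(z,q.mean(0))
q=np.array([onplane('w',*C(*c),100,pp)[:2] for c in[(190,320),(398,286),(413,478),(225,505)]])
a=lambda v:np.degrees(np.arctan2(v[1],v[0]))
print([(np.linalg.norm(v).round(1),a(v).round(1)) for v in(q[1]-q[0],q[2]-q[1],q[2]-q[3],q[3]-q[0])])
o=[onplane('w',*C(*c),56,pp)[:2] for c in[(487,140),(517,445)]]; print('orange edge',o,a(o[1]-o[0]))
g=[onplane('w',*C(*c),56,pp)[:2] for c in[(135,145),(445,110)]]; print('grey edge',a(g[1]-g[0]))
# two view triangulation
p,R,t=P('top');K=np.array([[p['fx'],0,p['cx']],[0,p['fy'],p['cy']],[0,0,1]])
p2,R2,t2=pp;K2=np.array([[p2['fx'],0,p2['cx']],[0,p2['fy'],p2['cy']],[0,0,1]])
X=cv2.triangulatePoints(K@np.c_[R,t],K2@np.c_[R2,t2],np.array([127.9,238.6]),np.array(C(306.5,397)).reshape(2,1));print((X[:3]/X[3]).ravel())
E
```

```text
98 [426.91447168 298.8118698 ]
100 [426.97776452 299.3151311 ]
102 [427.04105736 299.81839239]
[(np.float64(23.8), np.float64(6.3)), (np.float64(22.5), np.float64(-88.5)), (np.float64(21.9), np.float64(5.4)), (np.float64(22.1), np.float64(-83.6))]
orange edge [array([450.71503273, 321.01549044]), array([453.0543156 , 280.33426214])] -86.708958740165
grey edge 3.2378011794001056
[427.04317375 298.90022411  97.79939326]
```

>>> jog_arm(moves=[[[-3.5,8.5,0,0,-0.45,7],[0,0,-30,0,0,0],[0,0,-30,0,0,0],[0,0,-25,0,0,0],[0,0,0,0,0,0]]])

```text
clock: 1.85
eef_pos: [422.9, 303.4, 133.4]
eef_rot: [-0.355, 1.568, -0.271]
wrist_force: [-0.3, 0.5, 0.9]
finger_gap: 94.2
```

```bash
python3 -c "
from h import *
st()"
```

```text
t 1.85 pos [422.9 303.4 133.4] jaw 4.81 xdir [ 0.002 -0.001 -1.   ] F [-0.3  0.5  0.9] gap 94.2 j [ 0.55  0.33  1.71 -0.    1.1   0.47]
```

>>> jog_arm(moves=[[[3,-3,-20,0,0,-0.5],[1,-1,-15,0,0,0],[0,0,-10,0,0,0],[0,0,0,0,0,0]]])

```text
clock: 2.25
eef_pos: [426.3, 302.5, 91.2]
eef_rot: [0.206, 1.565, 0.289]
wrist_force: [-0.5, 0.1, 0.3]
finger_gap: 93.9
```

```bash
python3 -c "
from h import *
st()"
```

```text
t 2.25 pos [426.3 302.5  91.2] jaw 4.71 xdir [ 0.005  0.002 -1.   ] F [-0.5  0.1  0.3] gap 93.9 j [ 0.55  0.39  1.74 -0.    1.01  0.47]
```

>>> jog_arm(moves=[[[0.5,-4,-9,0,0,0],[0,0,0,0,0,0]]])

```text
clock: 2.45
eef_pos: [427.1, 299.1, 83.4]
eef_rot: [0.274, 1.563, 0.358]
wrist_force: [0.1, 0.9, -0.8]
finger_gap: 94.1
```

>>> jog_arm(moves=[[[0,0,0,0,0,0],[0,0,0,0,0,0],[0,0,0,0,0,0],[0,0,0,0,0,0],[0,0,0,0,0,0]]], gripper=-1, squeeze=30)

```text
clock: 2.95
eef_pos: [427.8, 299.4, 85.1]
eef_rot: [0.322, 1.561, 0.406]
wrist_force: [0.4, 1.2, 0.4]
finger_gap: 57.4
```

>>> jog_arm(moves=[[[0,0,0,0,0,0],[0,0,0,0,0,0],[0,0,0,0,0,0]]])

```text
clock: 3.25
eef_pos: [427.8, 299.5, 85.2]
eef_rot: [0.324, 1.56, 0.408]
wrist_force: [0.2, -0.9, 0.7]
finger_gap: 33.4
```

```bash
python3 -c "
from h import *
st()"
```

```text
t 3.25 pos [427.8 299.5  85.2] jaw 4.79 xdir [ 0.01   0.004 -1.   ] F [ 0.2 -0.9  0.7] gap 33.4 j [ 0.54  0.4   1.74 -0.    0.99  0.46]
```

>>> jog_arm(moves=[[[0,0,-2,-0.2,0.55,0],[0,0,0,0,0,0],[0,0,0,0,0,0],[0,0,0,0,0,0]]])

```text
clock: 3.65
eef_pos: [427.8, 299.5, 82.9]
eef_rot: [2.932, 1.569, 3.016]
wrist_force: [-1.2, 0.4, 1.3]
finger_gap: 23.7
```

```bash
python3 -c "
from h import *
st()"
```

```text
t 3.65 pos [427.8 299.5  82.9] jaw 4.79 xdir [-0.001  0.    -1.   ] F [-1.2  0.4  1.3] gap 23.7 j [0.54 0.4  1.74 0.   1.   0.46]
```

>>> jog_arm(moves=[[[0,0,20,0,0,0],[0,0,30,0,0,0],[0,0,10,0,0,0]]])

```text
clock: 3.95
eef_pos: [426.4, 298.6, 142.1]
eef_rot: [-2.804, 1.564, -2.721]
wrist_force: [1.0, -0.5, -3.5]
finger_gap: 24.2
```

>>> jog_arm(moves=[[[6.6,-20.8,0,0,0,8.1],[6.6,-20.8,0,0,0,8.1],[6.6,-20.8,0,0,0,8.1],[6.6,-20.8,0,0,0,8.1],[6.6,-20.8,0,0,0,8.1]]])

```text
clock: 4.45
eef_pos: [458.9, 192.8, 140.2]
eef_rot: [-3.027, 1.564, -2.21]
wrist_force: [0.2, 0.2, -2.9]
finger_gap: 24.0
```

>>> jog_arm(moves=[[[6.6,-20.8,0,0,0,8.1],[6.6,-20.8,0,0,0,8.1],[6.6,-20.8,0,0,0,8.1],[6.6,-20.8,0,0,0,8.1],[0,0,0,0,0,0]]])

```text
clock: 4.95
eef_pos: [485.0, 103.9, 135.9]
eef_rot: [2.831, 1.561, -2.041]
wrist_force: [0.3, 0.6, -3.5]
finger_gap: 24.1
```

```bash
python3 -c "
from h import *
st()"
```

```text
t 4.95 pos [485.  103.9 135.9] jaw 80.81 xdir [-0.004 -0.009 -1.   ] F [ 0.3  0.6 -3.5] gap 24.1 j [ 0.14  0.28  1.77 -0.01  1.1  -1.27]
```

>>> jog_arm(moves=[[[7,-19,1,0.1,0,7.3],[7,-19,2,0.1,-0.1,7.3],[7,-19,2,0.1,0,7.3],[7,-17,2,0.1,-0.1,7.3],[0,0,0,0,0,0]]])

```text
clock: 5.45
eef_pos: [512.1, 29.3, 139.6]
eef_rot: [2.044, 1.568, -2.313]
wrist_force: [-0.7, 0.0, -3.0]
finger_gap: 23.8
```

>>> jog_arm(moves=[[[0,0,0,0,0,0]]])

```text
clock: 5.55
eef_pos: [511.7, 29.8, 138.9]
eef_rot: [1.818, 1.567, -2.544]
wrist_force: [-0.5, -0.0, -2.6]
finger_gap: 24.0
```

```bash
python3 -c "
from h import *
st(); snap('w2')"
```

```text
t 5.55 pos [511.7  29.8 138.9] jaw 110.07 xdir [-0.003 -0.002 -1.   ] F [-0.5 -0.  -2.6] gap 24.0 j [-0.01  0.31  1.72 -0.    1.12 -1.93]
```

View pics/w2.png

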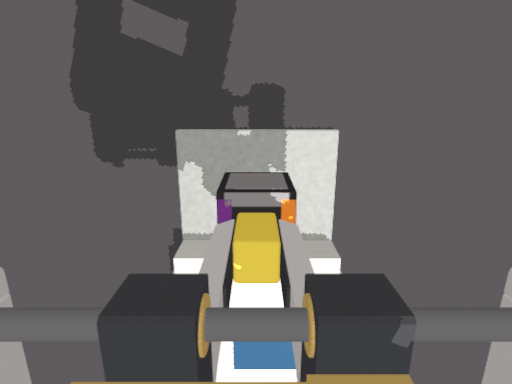

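Wrist view: the block is held, with grey toward the robot. The stage front edge is level, from (177,130) to (338,130), and the bar face lies between about rows 240 and 258, so it looks square. I'll enlarge the bar ends.

```bash
python3 - <<'E'
from h import *
im=cv2.imread('pics/w2.png')
f=lambda x,y,w,h:cv2.resize(im[y:y+h,x:x+w],None,fx=8,fy=8,interpolation=cv2.INTER_CUBIC)
cv2.imwrite('pics/w2c.png',np.vstack([np.hstack([f(170,120,45,20),f(300,120,45,20)]),np.hstack([f(170,232,45,45),f(300,232,45,45)])]))
E
```

```text
(no output)
```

View pics/w2c.png

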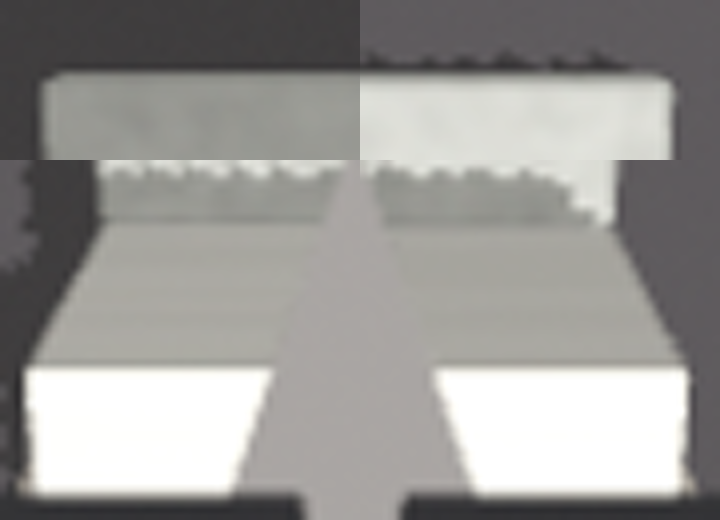

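Crop: the stage front corners are (42,72) and (672,72). The bar face bottom runs (98,224) to (618,224), and the bar top front edge runs (25,367) to (687,367).

```bash
python3 - <<'E'
from h import *
pp=load('w2')
def C(x,y):
    x0,ox=(170,0) if x<360 else (300,360); y0,oy=(120,0) if y<160 else (232,160)
    return x0+(x-ox+.5)/8-.5, y0+(y-oy+.5)/8-.5
for nm,a,b,z,sh in(('stagefront',(42,72),(672,72),8,110),('facebottom',(98,224),(618,224),8,0),('bartop',(25,367),(687,367),44,0)):
    A,B=[onplane('',*C(*c),z,pp) for c in(a,b)]; v=B-A; th=np.arctan2(v[1],v[0]); n=th-np.pi/2  # image right = +y-window?
    m=(A+B)/2; print(nm,A.round(1),B.round(1),'len',np.linalg.norm(v).round(1),'dir',np.degrees(th).round(2),'mid',m.round(1), 'win', (m[:2]+sh*np.array([np.cos(n),np.sin(n)])).round(1))
# block's grey bottom edge etc not needed
E
```

```text
stagefront [486.  -58.1   8. ] [435.   81.2   8. ] len 148.4 dir 110.11 mid [460.5  11.6   8. ] win [563.8  49.4]
facebottom [588.9 -21.    8. ] [537.3 119.6   8. ] len 149.8 dir 110.15 mid [563.1  49.3   8. ] win [563.1  49.3]
bartop [589.6 -20.7  44. ] [538.1 119.4  44. ] len 149.3 dir 110.16 mid [563.9  49.3  44. ] win [563.9  49.3]
```

>>> jog_arm(moves=[[[12,4.5,0,0,0,0],[12,4.5,0,0.1,-0.15,0],[0,0,-10,0,0,0],[0,0,-15,0,0,0],[0,0,0,0,0,0]]])

```text
clock: 6.1
eef_pos: [533.7, 43.2, 110.8]
eef_rot: [1.308, 1.568, -3.063]
wrist_force: [-0.4, -0.2, -2.3]
finger_gap: 24.1
```

```bash
python3 -c "
from h import *
st()"
```

```text
t 6.1 pos [533.7  43.2 110.8] jaw 109.54 xdir [-0.003 -0.    -1.   ] F [-0.4 -0.2 -2.3] gap 24.1 j [ 0.01  0.39  1.68 -0.    1.07 -1.9 ]
```

>>> jog_arm(moves=[[[2.5,-4,-5,0,-0.15,0.5],[0.5,0,-6,0,0,0],[0,0,0,0,0,0]]])

```text
clock: 6.4
eef_pos: [536.1, 39.3, 98.9]
eef_rot: [1.518, 1.57, -2.845]
wrist_force: [-0.2, -1.0, -2.6]
finger_gap: 23.9
```

```bash
python3 -c "
from h import *
st()"
```

```text
t 6.4 pos [536.1  39.3  98.9] jaw 110.01 xdir [-0.001 -0.    -1.   ] F [-0.2 -1.  -2.6] gap 23.9 j [ 0.01  0.41  1.68 -0.    1.05 -1.91]
```

>>> jog_arm(moves=[[[0,0,-5,0,0,0],[0,0,-2,0,0,0],[0,0,0,0,0,0]]])

```text
clock: 6.7
eef_pos: [536.2, 39.2, 91.8]
eef_rot: [2.075, 1.57, -2.289]
wrist_force: [0.5, 0.2, -3.1]
finger_gap: 23.9
```

```bash
python3 -c "
from h import *
st(); snap('w3')"
```

```text
t 6.7 pos [536.2  39.2  91.8] jaw 109.96 xdir [-0. -0. -1.] F [ 0.5  0.2 -3.1] gap 23.9 j [ 0.    0.42  1.69 -0.    1.03 -1.91]
```

>>> jog_arm(moves=[[[0,0,-1.2,0,0,0],[0,0,0,0,0,0]]])

```text
clock: 6.95
eef_pos: [536.5, 39.2, 91.1]
eef_rot: [-2.382, 1.57, -0.462]
wrist_force: [0.3, 0.9, -3.2]
finger_gap: 23.6
```

```bash
python3 - <<'E'
from h import *
st(); im,_=snap('s3','side'); w=cv2.imread('pics/w3.png')
a=cv2.resize(im[130:250,205:335],None,fx=4.6,fy=4.6,interpolation=cv2.INTER_CUBIC)
b=cv2.resize(w[100:300,150:360],(a.shape[1]//2,int(a.shape[1]/2*200/210)))
o=np.zeros((max(a.shape[0],b.shape[0]),a.shape[1]+b.shape[1]-100,3),np.uint8); o=np.zeros((600,800,3),np.uint8)
o[:a.shape[0],:a.shape[1]]=a; o[:200,598:798]=cv2.resize(w[130:290,170:330],(200,200)); cv2.imwrite('pics/c3.png',o)
E
```

```text
t 6.95 pos [536.5  39.2  91.1] jaw 109.96 xdir [ 0.001 -0.    -1.   ] F [ 0.3  0.9 -3.2] gap 23.6 j [ 0.    0.42  1.69 -0.    1.03 -1.91]
```

View pics/c3.png

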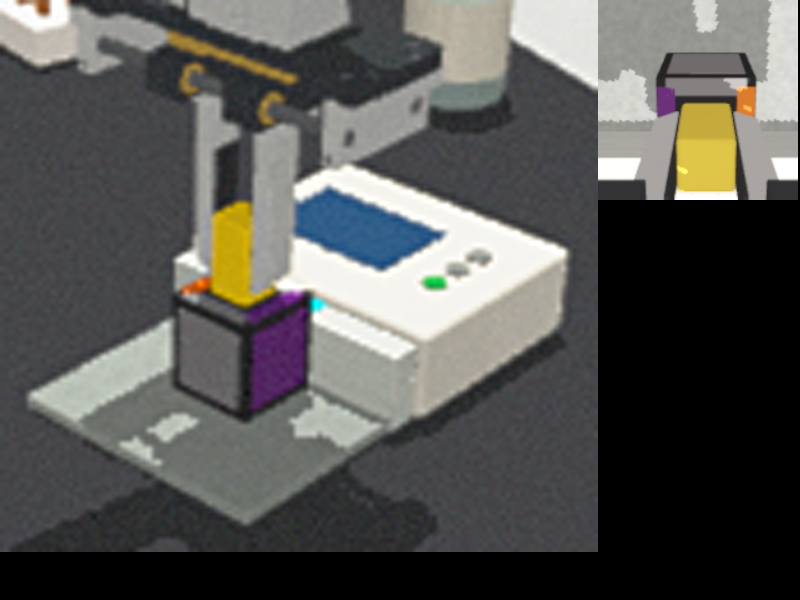

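The side crop shows the block in front of the cyan mark, upright, with purple to the right and grey toward the robot. White therefore faces the bar. The wrist still carries the weight, so I'll lower it onto the stage.

>>> jog_arm(moves=[[[0,0,-1,0,0,0],[0,0,0,0,0,0],[0,0,-0.7,0,0,0],[0,0,0,0,0,0]]])

```text
clock: 7.4
eef_pos: [537.0, 39.2, 90.9]
eef_rot: [-2.039, 1.568, -0.12]
wrist_force: [0.6, 0.4, -1.0]
finger_gap: 23.9
```

>>> jog_arm(moves=[[[0,0,0,0,0,0],[0,0,0,0,0,0],[0,0,0,0,0,0],[0,0,0,0,0,0],[0,0,0,0,0,0]]], gripper=-0.1)

```text
clock: 7.9
eef_pos: [537.4, 39.2, 91.0]
eef_rot: [-1.997, 1.567, -0.078]
wrist_force: [0.4, 0.5, 0.9]
finger_gap: 42.6
```

>>> jog_arm(moves=[[[0,0,0,0,0,0],[0,0,0,0,0,0],[0,0,0,0,0,0],[0,0,0,0,0,0],[0,0,0,0,0,0]]])

```text
clock: 8.4
eef_pos: [537.4, 39.2, 90.9]
eef_rot: [-2.006, 1.567, -0.087]
wrist_force: [0.7, 0.1, -0.1]
finger_gap: 42.2
```

>>> jog_arm(moves=[[[0,0,0,0,0,0],[0,0,0,0,0,0],[0,0,0,0,0,0],[0,0,0,0,0,0],[0,0,0,0,0,0]]])

```text
clock: 8.9
eef_pos: [537.4, 39.2, 91.0]
eef_rot: [-2.001, 1.567, -0.081]
wrist_force: [-0.3, -0.1, -0.1]
finger_gap: 42.2
```

```bash
python3 - <<'E'
from h import *
st(); im,_=snap('s4','side'); w,_=snap('w4')
o=np.zeros((552,798,3),np.uint8)
o[:,:598]=cv2.resize(im[130:250,205:335],(598,552),interpolation=cv2.INTER_CUBIC); o[:200,598:]=cv2.resize(w[130:290,170:330],(200,200)); cv2.imwrite('pics/c4.png',o)
E
```

```text
t 8.9 pos [537.4  39.2  91. ] jaw 109.96 xdir [ 0.003 -0.    -1.   ] F [-0.3 -0.1 -0.1] gap 42.2 j [ 0.01  0.42  1.69 -0.    1.03 -1.91]
```

View pics/c4.png

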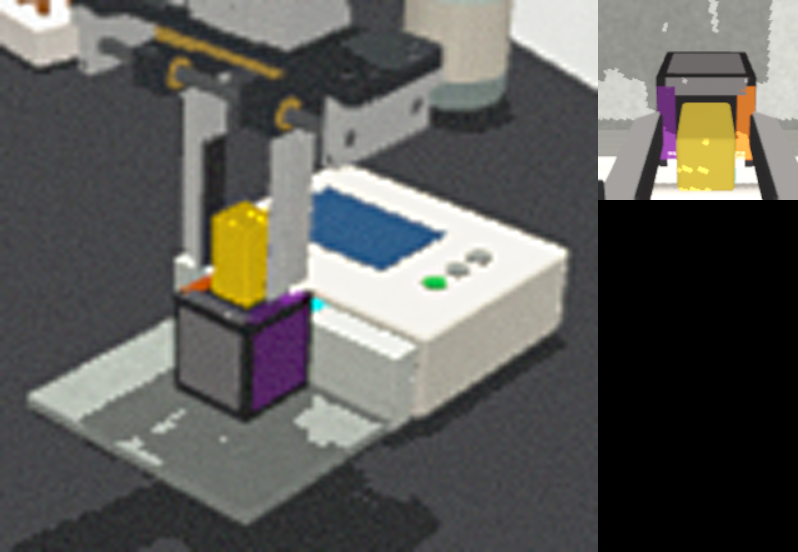

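The block stands free, square and on the cyan mark, with the fingers clear of the post. I'll check the gap numerically from the wrist picture: the block's rear top edge runs from (662,76) to (754,76) in the inset.

```bash
python3 - <<'E'
from h import *
pp=load('w4'); w=cv2.imread('pics/w4.png')
C=lambda x,y:(170+(x-598)*.8,130+y*.8)
A,B=[onplane('',*C(*c),64,pp) for c in((661,77),(755,77))]
th=np.radians(20.1); ex=np.array([np.cos(th),np.sin(th)]); ey=np.array([-ex[1],ex[0]])
m=((A+B)/2)[:2]; W=np.array([563.5,49.3]); c=m+25*ex
print('len',np.linalg.norm(A-B),'centre',c,'dist',(W-c)@ex,'lat',(W-c)@ey)
col=w[:,185].astype(int).sum(1); print(col[220:300:2])
E
```

```text
len 46.192035395889484 centre [537.19577465  40.60309983] dist 27.690920885617366 lat -0.8724930923672325
[633 628 621 489 432 429 433 484 489 485 493 494 488 493 490 503 494 484
 498 487 488 488 490 489 488 489 488 488 488 488 487 488 488 488 488 488
 489 489 488 488]
```

>>> jog_arm(moves=[[[0,0,0,0,0,0],[0,0,0,0,0,0],[0,0,0,0,0,0],[0,0,0,0,0,0],[0,0,0,0,0,0]]], gripper=-1, squeeze=30)

```text
clock: 9.5
eef_pos: [537.4, 39.3, 91.0]
eef_rot: [-1.96, 1.567, -0.041]
wrist_force: [0.2, -0.2, -0.4]
finger_gap: 23.7
```

>>> jog_arm(moves=[[[0,0,0,0,0,0],[0,0,0,0,0,0]]])

```text
clock: 9.7
eef_pos: [537.4, 39.3, 91.0]
eef_rot: [-1.962, 1.567, -0.043]
wrist_force: [-0.1, -0.5, -0.1]
finger_gap: 23.8
```

>>> jog_arm(moves=[[[0,0,20,0,0,0],[0,0,25,0,0,0],[0,0,10,0,0,0],[0,0,0,0,0,0]]])

```text
clock: 10.1
eef_pos: [536.0, 39.2, 145.7]
eef_rot: [1.57, 1.57, -2.795]
wrist_force: [-0.3, 0.3, -2.7]
finger_gap: 23.7
```

>>> jog_arm(moves=[[[0,0,0,0,0,-8.2],[0,0,0,0,0,-8.2],[0,0,0,0,0,-8.2],[0,0,0,0,0,-8.2],[0,0,0,0,0,-8.2]]])

```text
clock: 10.6
eef_pos: [534.1, 39.2, 139.8]
eef_rot: [1.735, 1.564, 2.915]
wrist_force: [-0.0, 0.3, -2.4]
finger_gap: 23.5
```

>>> jog_arm(moves=[[[0,0,0,0,0,-8.2],[0,0,0,0,0,-8.2],[0,0,0,0,0,-8.2],[0,0,0,0,0,-8.2],[0,0,0,0,0,0]]])

```text
clock: 11.1
eef_pos: [531.7, 39.1, 132.9]
eef_rot: [2.097, 1.556, 2.676]
wrist_force: [0.5, -0.6, -2.8]
finger_gap: 24.1
```

```bash
python3 -c "
from h import *
st()"
```

```text
t 11.1 pos [531.7  39.1 132.9] jaw 33.21 xdir [-0.013  0.007 -1.   ] F [ 0.5 -0.6 -2.8] gap 24.1 j [ 0.    0.36  1.66  0.01  1.13 -0.58]
```

>>> jog_arm(moves=[[[2,0,5,-0.2,-0.4,-6.5],[2,0,5,-0.2,-0.4,-6],[0,0,0,0,0,0],[0,0,0,0,0,0]]])

```text
clock: 11.5
eef_pos: [534.5, 39.1, 139.4]
eef_rot: [2.496, 1.568, 2.869]
wrist_force: [-0.8, -0.3, -3.4]
finger_gap: 24.1
```

```bash
python3 -c "
from h import *
st()"
```

```text
t 11.5 pos [534.5  39.1 139.4] jaw 21.39 xdir [-0.003  0.001 -1.   ] F [-0.8 -0.3 -3.4] gap 24.1 j [ 0.    0.36  1.65  0.    1.13 -0.37]
```

>>> jog_arm(moves=[[[1,0.2,-10,0,-0.15,-1.2],[0.3,0,-15,0,0,0],[0.3,0,-12,0,0,0],[0,0,0,0,0,0]]])

```text
clock: 11.9
eef_pos: [535.2, 39.2, 98.0]
eef_rot: [2.402, 1.568, 2.763]
wrist_force: [-0.3, 0.3, -2.6]
finger_gap: 23.8
```

```bash
python3 -c "
from h import *
st()"
```

```text
t 11.9 pos [535.2  39.2  98. ] jaw 20.65 xdir [-0.002  0.001 -1.   ] F [-0.3  0.3 -2.6] gap 23.8 j [ 0.    0.41  1.69  0.    1.05 -0.36]
```

>>> jog_arm(moves=[[[0.5,0,-4,0,-0.1,-0.5],[0,0,-2.2,0,0,0],[0,0,0,0,0,0],[0,0,-1.2,0,0,0],[0,0,0,0,0,0]]])

```text
clock: 12.4
eef_pos: [536.4, 39.4, 91.5]
eef_rot: [0.488, 1.569, 0.84]
wrist_force: [0.5, 0.1, -3.6]
finger_gap: 23.5
```

```bash
python3 -c "
from h import *
st()"
```

```text
t 12.4 pos [536.4  39.4  91.5] jaw 20.19 xdir [ 0.001  0.001 -1.   ] F [ 0.5  0.1 -3.6] gap 23.5 j [ 0.    0.42  1.69  0.    1.03 -0.35]
```

>>> jog_arm(moves=[[[0,0,-1,0,0,0],[0,0,0,0,0,0],[0,0,-0.8,0,0,0],[0,0,0,0,0,0]]])

```text
clock: 12.8
eef_pos: [537.0, 39.4, 91.1]
eef_rot: [-0.017, 1.567, 0.336]
wrist_force: [-0.4, 0.3, -3.5]
finger_gap: 23.8
```

```bash
python3 -c "
from h import *
st()"
```

```text
t 12.8 pos [537.   39.4  91.1] jaw 20.2 xdir [ 0.003  0.001 -1.   ] F [-0.4  0.3 -3.5] gap 23.8 j [ 0.    0.42  1.69  0.    1.03 -0.35]
```

>>> jog_arm(moves=[[[-0.5,0,-1.5,0,0.2,0],[0,0,0,0,0,0]]])

```text
clock: 13.0
eef_pos: [537.5, 39.5, 91.2]
eef_rot: [0.097, 1.568, 0.449]
wrist_force: [-0.3, -0.2, -3.2]
finger_gap: 24.2
```

```bash
python3 -c "
from h import *
st()"
```

```text
t 13.0 pos [537.5  39.5  91.2] jaw 20.21 xdir [ 0.003  0.001 -1.   ] F [-0.3 -0.2 -3.2] gap 24.2 j [ 0.    0.42  1.69  0.    1.03 -0.35]
```

>>> jog_arm(moves=[[[-1,0,-2.5,0,0.2,0]]])

```text
clock: 13.1
eef_pos: [537.7, 39.8, 90.8]
eef_rot: [0.198, 1.568, 0.551]
wrist_force: [-7.2, 2.5, 38.1]
finger_gap: 23.9
```

>>> jog_arm(moves=[[[-0.5,0,-1,0,0,0]]])

```text
clock: 13.2
eef_pos: [537.7, 39.8, 90.9]
eef_rot: [-0.008, 1.566, 0.345]
wrist_force: [-4.2, -0.5, 5.2]
finger_gap: 23.4
```

```bash
python3 -c "
from h import *
st()"
```

```text
t 13.2 pos [537.7  39.8  90.9] jaw 20.23 xdir [ 0.004  0.001 -1.   ] F [-4.2 -0.5  5.2] gap 23.4 j [ 0.01  0.42  1.69  0.    1.03 -0.35]
```

The block is seated (+5 N upward). Now I'll release, wait, and look.

>>> jog_arm(moves=[[[0,0,0,0,0,0],[0,0,0,0,0,0],[0,0,0,0,0,0],[0,0,0,0,0,0],[0,0,0,0,0,0]]], gripper=0.2)

```text
clock: 13.7
eef_pos: [537.7, 39.7, 90.4]
eef_rot: [-0.005, 1.566, 0.348]
wrist_force: [0.7, 0.6, -0.4]
finger_gap: 56.1
```

>>> jog_arm(moves=[[[0,0,0,0,0,0],[0,0,10,0,0,0],[0,0,20,0,0,0],[0,0,25,0,0,0],[0,0,35,0,0,0]]])

```text
clock: 14.2
eef_pos: [535.4, 39.7, 180.6]
eef_rot: [2.451, 1.566, 2.804]
wrist_force: [-0.1, 0.3, 0.1]
finger_gap: 56.5
```

>>> jog_arm(moves=[[[-10,0,30,0,0,0],[-20,0,30,0,0,0],[-20,0,20,0,0,0],[0,0,0,0,0,0],[0,0,0,0,0,0]]])

```text
clock: 14.7
eef_pos: [484.7, 39.7, 271.6]
eef_rot: [-0.118, 1.564, 0.235]
wrist_force: [0.4, 0.0, 0.6]
finger_gap: 56.5
```

```bash
python3 - <<'E'
from h import *
st(); im,_=snap('s5','side'); w,_=snap('t5','top'); snap('w5')
o=np.zeros((552,800,3),np.uint8)
o[:,:400]=cv2.resize(im[110:248,210:310],(400,552),interpolation=cv2.INTER_CUBIC)
o[:552,400:]=cv2.resize(w[105:243,190:290],(400,552),interpolation=cv2.INTER_CUBIC); cv2.imwrite('pics/c5.png',o)
E
```

```text
t 14.7 pos [484.7  39.7 271.6] jaw 20.21 xdir [ 0.006  0.002 -1.   ] F [0.4 0.  0.6] gap 56.5 j [ 0.01  0.12  1.63  0.    1.39 -0.35]
```

View pics/c5.png

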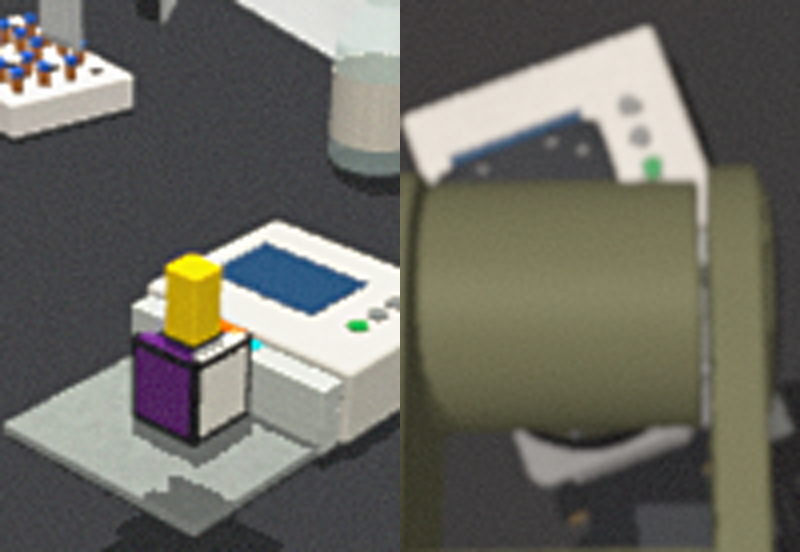

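The block stands upright with purple toward the robot and orange at the bar, by the cyan mark. In the side crop the post-top centre is (193,264) and the front bottom corner is (195,440). I'll run one numeric check.

```bash
python3 - <<'E'
from h import *
c=onplane('side',210+193/4-.4,110+264/4-.4,108)[:2]; k=onplane('side',210+195/4-.4,110+440/4-.4,8)[:2]
th=np.radians(20.1); ex=np.array([np.cos(th),np.sin(th)]); ey=np.array([-ex[1],ex[0]])
for W in([563.5,49.3],[561,46]):
    W=np.array(W); print('post',(W-c)@ex,(W-c)@ey,'from corner',(W-(k+25*ex+25*ey))@ex,(W-(k+25*ex+25*ey))@ey)
E
```

```text
post 27.130451797814658 -2.3621648314458152 from corner 20.482998388144924 -6.446058585309432
post 23.648639175445354 -4.602026626894313 from corner 17.00118576577562 -8.685920380757928
```

```bash
python3 -c "
from h import *
st(); print(manip.sign_off())"
```

```text
t 14.85 pos [484.8  39.6 270.3] jaw 20.21 xdir [ 0.004  0.002 -1.   ] F [ 0.1 -0.9  0.8] gap 56.4 j [ 0.01  0.12  1.63  0.    1.39 -0.35]
the job is handed in; nothing more can be done
None
```

I did both readings with the yellow-gripped standard and handed the job in at 14.85 s; the system gave no verdict.

- **First reading:** I stood it on the stage with its white face at the bar and released it for about a second. It was upright, about 2.7 mm from the bar and within 1 mm of the window's centre.
- **Second reading:** I regripped it, lifted it, turned it −90° and set it down in the same place with its orange face at the bar. I then let go and drew the arm up and back.

**Last checks:**
- The side view shows it upright, with purple toward the robot and orange at the bar. From the top of the post, the gap is about 2 mm and it is 2–5 mm off centre, inside the limits.
- A rougher estimate from the block's bottom corner disagreed. It put the centre only 17–20 mm from the bar, which can't be right for a block with 25 mm faces, and 6–9 mm off centre. I put that down to the coarse corner pixel.
- The final top view was blocked by the arm, so it confirmed nothing.
- Wrist force briefly reached 38 N at the second set-down, against the 120 N limit.
- I never went near the blue standard, but I did not measure its position again at the end.

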